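# Put the stacked paints back in their trays

## Task

The painting session is over and four closed paint containers are left stacked on the cutting mat. Take the stack apart and put each one back beside its own kind: upright, flat on the floor of the empty compartment of the tray that holds the same container. Keep them upright and set them down gently without dropping them, and do not knock the trays, the containers already in them, the rinse cup or the freshly painted figure.

Things in the scene. Friction and masses are not known exactly. Their poses are not given: they have to be found in the camera images.
- tub: Loose closed paint container: squat white paste tub with a wide white screw lid. Plain upright cylinder 64 mm across, 40 mm tall, under 0.25 kg. At the start it is the bottom of the stack. Origin: centre of its underside; z up along its axis.
- jar: Loose closed paint container: medium grey jar with a black ribbed screw lid. Plain upright cylinder 54 mm across, 46 mm tall, under 0.25 kg. At the start it is second from the bottom, on the tub. Origin: centre of its underside; z up along its axis.
- pot: Loose closed paint container: small white flip-top paint pot with a white lid (a 5 mm lid tab sticks out at its rim, look only). Plain upright cylinder 44 mm across, 42 mm tall, under 0.25 kg. At the start it is third from the bottom, on the jar. Origin: centre of its underside; z up along its axis.
- tin: Loose closed paint container: little bare-steel enamel tin with a press-in lid. Plain upright cylinder 34 mm across, 38 mm tall, under 0.25 kg. At the start it is the top of the stack, on the pot. Origin: centre of its underside; z up along its axis.
- tray_tub: Low plywood tray with dark walls, fixed to the desk: two 84 mm square compartments in a row along x, walls 4 mm thick; floor top 3 mm, wall tops 8 mm above the desk. Origin: on the desk under the centre of the EMPTY compartment; z up, x to the other one, centre 88 mm away, where a tub (64 mm wide, 40 mm tall, part of the tray) stands. Trays differ only in size and in what stands in them.
- tray_jar: Low plywood tray with dark walls, fixed to the desk: two 74 mm square compartments in a row along x, walls 4 mm thick; floor top 3 mm, wall tops 8 mm above the desk. Origin: on the desk under the centre of the EMPTY compartment; z up, x to the other one, centre 78 mm away, where a jar (54 mm wide, 46 mm tall, part of the tray) stands. Trays differ only in size and in what stands in them.
- tray_pot: Low plywood tray with dark walls, fixed to the desk: two 64 mm square compartments in a row along x, walls 4 mm thick; floor top 3 mm, wall tops 8 mm above the desk. Origin: on the desk under the centre of the EMPTY compartment; z up, x to the other one, centre 68 mm away, where a pot (44 mm wide, 42 mm tall, part of the tray) stands. Trays differ only in size and in what stands in them.
- tray_tin: Low plywood tray with dark walls, fixed to the desk: two 54 mm square compartments in a row along x, walls 4 mm thick; floor top 3 mm, wall tops 8 mm above the desk. Origin: on the desk under the centre of the EMPTY compartment; z up, x to the other one, centre 58 mm away, where a tin (34 mm wide, 38 mm tall, part of the tray) stands. Trays differ only in size and in what stands in them.
- rinse_cup: Bystander: white ceramic brush-rinsing cup, 68 mm across, 75 mm tall, standing loose on the desk between the robot and the work. Origin: centre of its underside, z up.
- figure: Bystander: freshly painted grey figure on a black painting handle, 42 mm across at the foot, 95 mm tall overall, standing loose on the desk between the robot and the work. Origin: centre of its underside, z up.
Things that resemble listed ones, but are neither listed nor needed, are in the scene too. Leave any blue look-alike of the tray_jar alone.

How it is judged:
At the end, for the whole second after the job is handed in: Tub, jar, pot and tin each stand flat (tilt under 0.06 rad, underside within 3 mm of the compartment floor) in the empty compartment of their own tray, axis within 13 mm of its centre along each tray axis, released and at rest (x of tub in the frame of tray_tub between -0.013 and 0.013 m and y of tub in the frame of tray_tub between -0.013 and 0.013 m and z of tub in the frame of tray_tub between 0 and 0.006 m and angle between each of tub, jar, pot, tin's own z axis and vertical below 0.06 rad and linear speed of each of tub, jar, pot, tin below 0.01 m/s and angular speed of each of tub, jar, pot, tin below 0.1 rad/s and x of jar in the frame of tray_jar between -0.013 and 0.013 m and y of jar in the frame of tray_jar between -0.013 and 0.013 m and z of jar in the frame of tray_jar between 0 and 0.006 m and x of pot in the frame of tray_pot between -0.013 and 0.013 m and y of pot in the frame of tray_pot between -0.013 and 0.013 m and z of pot in the frame of tray_pot between 0 and 0.006 m and x of tin in the frame of tray_tin between -0.013 and 0.013 m and y of tin in the frame of tray_tin between -0.013 and 0.013 m and z of tin in the frame of tray_tin between 0 and 0.006 m); the robot touches nothing.
It fails at once if a container is tipped over (tilted more than 35 degrees) (angle between any of tub, jar, pot, tin's own z axis and vertical above 0.61 rad).
It fails at once if the robot knocks a tray or the container already standing in it (over 25 N) (contact force between any of the fingers, the arm and tray_tub above 25 N or contact force between any of the fingers, the arm and tray_jar above 25 N or contact force between any of the fingers, the arm and tray_pot above 25 N or contact force between any of the fingers, the arm and tray_tin above 25 N).
It fails at once if a container is dropped (moves faster than 0.6 m/s, a fall of about 2 cm, with no finger on it) ((linear speed of tub above 0.6 m/s and contact force between the fingers and tub below 0.05 N) or (linear speed of jar above 0.6 m/s and contact force between the fingers and jar below 0.05 N) or (linear speed of pot above 0.6 m/s and contact force between the fingers and pot below 0.05 N) or (linear speed of tin above 0.6 m/s and contact force between the fingers and tin below 0.05 N)).
It fails at once if the rinse cup or the painted figure is shifted by more than 15 mm or tipped (distance of any of rinse_cup, figure from where it was at the start of the episode above 0.015 m or angle between any of rinse_cup, figure's own z axis and vertical above 0.25 rad).
It also fails if it takes over 120 s, if anything falls off the work surface, if the arm or the gripper's body presses on something with over 40 N, if the wrist force passes 120 N, or if a joint passes its speed limit or range.

## Robot

A 6-joint arm with a two-finger parallel gripper is mounted at the origin on the work surface. World frame = base frame: x ahead of the robot, y to its left, z up, the work surface at z = 0. Lengths are in m, angles in rad, forces in N, time in s.
With the tool pointing down it reaches from about 0.2 to 0.875 m from the base axis. Payload 3.4 kg.
Tool frame: the origin (TCP) lies between the finger pads; the fingertips stand 25 mm ahead of it and the grasp point (between the pads) lies 6 mm ahead of it; z points along the fingers, y is the line along which they close (so a half turn about z gives the same grasp; the last joint's range is limited). The gripper opens to 94 mm and grips with 3 to 60 N. Pads are 16 mm wide; open, the fingers measure 119 mm over their backs; the gripper's body (75 mm by 177 mm) begins 78 mm behind the grasp point.
Start: joints at [1.032, 0.276, 1.505, -0, 1.361, -0.121], TCP at [0.233, 0.526, 0.23] pointing down, gripper open.
Joint ranges: [-2.89, 2.89], [-0.75, 2.08], [0.22, 2.7], [-1.18, 4.32], [0.11, 2.71], [-2.7, 2.7]. Speed limits (rad/s): [2.57, 2.57, 3.14, 3.14, 3.14, 3.14].

## Interface

Orientations are given as a unit quaternion [w, x, y, z].
In Python, from station import * gives the robot as it stands.
- The arm moves only by the tool jog_arm, never from a script. Its argument "increments" is a list of rows, each a list of 7 numbers: the turn, a rotation vector about the world's x, y, z in degrees, then the shift along the world's x, y, z in mm, then the closure, from -1 (fully open) to 1 (shut). In form: [[ax, ay, az, x, y, z, grip], ...]. A call has 1 to 8 rows; each row shifts and turns the commanded pose from where the row before left it; what a row does not reach is not made up. A row lasts 1/10 s, in which the tool goes at most 50 mm and 8.59 degrees, less where a joint would pass 70% of its speed; a pose out of reach is approached as far as the arm can. A call with a gripper value outside its range is refused whole. The fingers move at their own pace and stop on an object; the grip force is fixed at half the most. Time passes only in rows, so rows that do not move let the fingers close. It gives the time, the measured TCP pose, the force, the opening and the grip force at its end, in the units of the state.
- get_obs(): the state, without advancing time (a new reading comes with each control period).
- capture(name): name is "scene" or "top" or "wrist"; returns the picture (420x560x3 uint8, red, green, blue); there is no depth.
- calibration(name): a dict with "fx", "fy", "cx", "cy" (pixels), "extrinsics" (4x4, takes a point from camera to world coordinates); the wrist camera has in their place "mount" (4x4, takes a point from camera to tool coordinates, whose origin is the TCP and whose axes are the flange's). Camera axes: x right, y down, z forward; pixel columns grow to the right and rows downward; lengths in m; the calibration is good to about 2 mm. A picture is of the moment at which its call begins: read the wrist's pose just before it. calibration takes no time and is no camera call.
- sign_off(): hands the job in; it is judged then, once.
The state is a dict: "time": time; "q": joint angles; "qd": joint speeds; "tau": joint torques, N m; "ee_pos": TCP position; "tcp_rot": TCP orientation; "wrist_force": force on the tool from outside, world axes, zero at the start; "torque": the same for the moment, N m; "width": finger opening in m; "grip_force": force on a finger pad.
Only numpy, scipy, OpenCV 4.12 (cv2) and the standard library are available. Lean on these libraries where they do the work, as an engineer would, in place of code of your own. Each camera call takes 0.05 s, during which the arm holds its last target. There are 200 camera calls.

## Working session

There is one attempt and no reset: what is moved stays moved. The work goes in short steps, Python scripts to look and compute and a tool call to move; the robot and the scene stay as the last step left them, time stands still between calls to the robot, and variables do not carry over. Pictures are saved under pics/ and viewed, at most 14 in all, crops included, and the job is handed in when it is done.

Besides the shell and the picture viewer there is one more tool, called after ">>>" as name([rows], argument=value, ...), one row to a line, values as JSON. jog_arm: Moves the arm, as the interface text tells. Its arguments: {"type":"object","properties":{"increments":{"type":"array","items":{"type":"array","items":{"type":"number"}}}},"required":["increments"]}

```bash
mkdir -p pics
python3 - <<'E'
from station import *
import cv2,numpy as np
np.set_printoptions(precision=4,suppress=True)
for n in ["scene","top"]:
    cv2.imwrite(f"pics/{n}0.png",cv2.cvtColor(capture(n),cv2.COLOR_RGB2BGR)); print(n,calibration(n))
o=get_obs();print(o)
E
```

```text
scene {'fx': 507.6943441936452, 'fy': 507.6943441936452, 'cx': 278.6103217400276, 'cy': 211.19472271693112, 'extrinsics': array([[ 0.0788,  0.6996, -0.7102,  1.406 ],
       [ 0.9968, -0.0627,  0.0488, -0.0799],
       [-0.0105, -0.7118, -0.7023,  0.9927],
       [ 0.    ,  0.    ,  0.    ,  1.    ]])}
top {'fx': 475.53357895444157, 'fy': 475.53357895444157, 'cx': 288.94204157391346, 'cy': 207.46249635105883, 'extrinsics': array([[ 0.0039, -0.9823,  0.187 ,  0.2663],
       [-1.    , -0.0028,  0.0062, -0.0407],
       [-0.0056, -0.1871, -0.9823,  1.4274],
       [ 0.    ,  0.    ,  0.    ,  1.    ]])}
{'time': 0.1, 'q': array([ 1.032 ,  0.2765,  1.506 , -0.    ,  1.3607, -0.121 ]), 'qd': array([ 0.0013, -0.0018, -0.0013, -0.0017,  0.0025,  0.0007]), 'tau': array([  0.0026, -40.5459, -23.7781,   0.0707,   0.0299,  -0.    ]), 'ee_pos': array([0.2331, 0.5251, 0.2297]), 'tcp_rot': array([-0.0002,  0.2074,  0.9783, -0.0008]), 'wrist_force': array([-0.6259,  0.0062,  0.1673]), 'torque': array([ 0.009 ,  0.0187, -0.0569]), 'grip_force': 0.0, 'width': 0.0942916570979262}
```

View pics/top0.png

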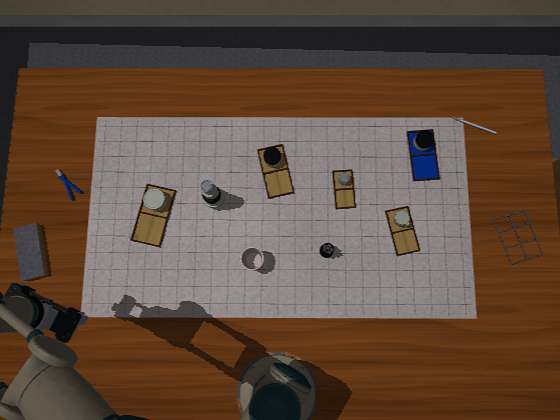

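View pics/scene0.png

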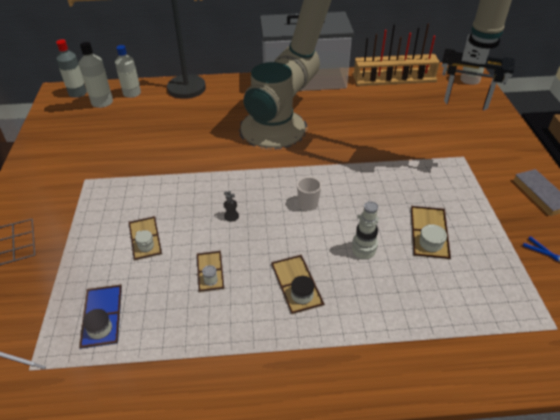

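Top view: the trays are at tub (154,215), jar (276,171), tin (344,189) and pot (403,231). The blue look-alike is at (423,155), the stack at (210,190), the cup at (253,260) and the figure at (327,250). In all four trays the empty compartment is the lower one in the top view. The scene view agrees, with the stack at about (368,230).

What could be taken for the wrong thing: jar tray (276,171) against blue tray (423,155); stack (210,190) against figure (327,250) or cup (253,260). By the description I choose the plywood trays and the four-piece column.

```bash
cat > h.py <<'E'
from station import *
import cv2,numpy as np
np.set_printoptions(precision=4,suppress=True)
def ray(c,uv,z,E=None):
    E=c["extrinsics"] if E is None else E
    d=E[:3,:3]@np.array([(uv[0]-c["cx"])/c["fx"],(uv[1]-c["cy"])/c["fy"],1]); o=E[:3,3]
    return o+d*(z-o[2])/d[2]
def proj(c,p,E=None):
    E=c["extrinsics"] if E is None else E
    q=E[:3,:3].T@(np.asarray(p)-E[:3,3]); return np.array([c["fx"]*q[0]/q[2]+c["cx"],c["fy"]*q[1]/q[2]+c["cy"]])
E
python3 - <<'E'
from h import *
boxes={"top":dict(tub=(125,178,182,250),jar=(250,138,300,203),tin=(327,163,362,213),pot=(380,200,425,260)),
"scene":dict(tub=(400,200,462,262),jar=(262,248,332,318),tin=(188,245,232,297),pot=(120,212,168,264))}
for n in boxes:
    im=cv2.imread(f"pics/{n}0.png");c=calibration(n);hsv=cv2.cvtColor(im,cv2.COLOR_BGR2HSV)
    for t,(a,b,x,y) in boxes[n].items():
        H=hsv[b:y,a:x]; wood=((H[...,0]>8)&(H[...,0]<32)&(H[...,1]>90)&(H[...,2]>90)).astype(np.uint8)
        k,l,s,ce=cv2.connectedComponentsWithStats(wood,connectivity=4)
        for i in range(1,k):
            if s[i,4]<60: continue
            cn=cv2.findContours((l==i).astype(np.uint8),0,2)[0][0][:,0]+[a,b]
            w=np.array([ray(c,p,.003)[:2] for p in cn]).astype(np.float32)
            r=cv2.minAreaRect(w*1000); print(n,t,s[i,4],r)
    
im=cv2.imread("pics/top0.png")[150:240,170:250];A=cv2.resize(im,None,fx=5,fy=5)
B=cv2.resize(cv2.imread("pics/scene0.png")[190:270,330:400],None,fx=5.6,fy=5.6)[:450]
cv2.imwrite("pics/crop.png",np.hstack([A[:448],B[:448]])[:, :800])
E
```

```text
top tub 71 ((588.6550903320312, 364.98602294921875), (81.0318603515625, 16.529369354248047), 77.19425964355469)
top tub 117 ((525.5535278320312, 378.9207763671875), (80.73725128173828, 21.39328956604004), 73.8958511352539)
top tub 727 ((470.84649658203125, 391.7116394042969), (82.09223937988281, 82.86257934570312), 77.32515716552734)
top jar 118 ((687.6564331054688, 35.648040771484375), (71.12281799316406, 43.54642105102539), 14.37658977508545)
top jar 538 ((615.4337158203125, 2.5918922424316406), (71.7826156616211, 74.16503143310547), 13.079658508300781)
top tin 108 ((625.6994018554688, -197.1031494140625), (51.535743713378906, 53.184974670410156), 5.029796600341797)
top tin 286 ((567.5244750976562, -201.46351623535156), (50.014984130859375, 52.12741470336914), 0.14912526309490204)
top pot 152 ((500.1896667480469, -359.96868896484375), (62.30300521850586, 50.6668586730957), 12.713306427001953)
top pot 435 ((434.8341369628906, -380.5757141113281), (62.894168853759766, 63.1113166809082), 13.856914520263672)
scene tub 604 ((485.29425048828125, 388.75103759765625), (84.79800415039062, 114.86824035644531), 78.20230865478516)
scene tub 192 ((586.5188598632812, 373.1512756347656), (46.52360153198242, 94.50557708740234), 11.336021423339844)
scene jar 648 ((615.50048828125, 2.995208740234375), (76.18836975097656, 76.82635498046875), 13.83584213256836)
scene jar 238 ((707.1618041992188, 24.39951515197754), (44.15824508666992, 75.2505111694336), 13.385149955749512)
scene tin 515 ((597.3301391601562, -198.33287048339844), (113.67965698242188, 57.534423828125), 4.2587385177612305)
scene pot 552 ((469.12841796875, -373.3908386230469), (134.1908721923828, 67.23775482177734), 12.725820541381836)
```

View pics/crop.png

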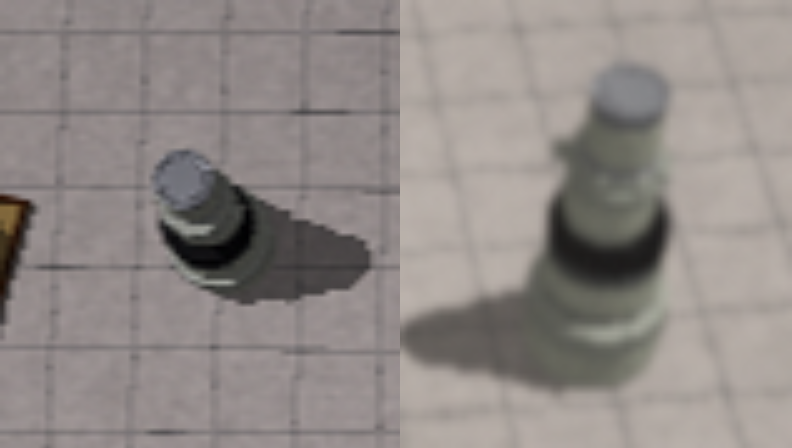

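The crop confirms the stack, top to bottom: steel tin, white pot, jar with black lid, white tub. The tin's top centre is at about top px (206.6,185.8) and scene px (371.2,207.1). The compartment sizes fit the given dimensions.

Run:
```python
from h import *
a=ray(calibration("top"),(206.6,185.8),.166);b=ray(calibration("scene"),(371.2,207.1),.166)
print(a,b); print(calibration("wrist"))
```

```text
[0.566 0.192 0.166] [0.5757 0.1936 0.166 ]
{'fx': 302.9939264483424, 'fy': 302.9939264483424, 'cx': 283.0838541052064, 'cy': 210.97279008551914, 'mount': array([[ 0.0006, -0.9576, -0.288 ,  0.0854],
       [ 1.    ,  0.0005,  0.0004,  0.0006],
       [-0.0002, -0.288 ,  0.9576, -0.1542],
       [ 0.    ,  0.    ,  0.    ,  1.    ]])}
```

>>> jog_arm([
  [0,0,3,0,0,40,-1],
  [0,0,3,20,-20,40,-1],
  [0,0,3,34,-33,10,-1],
  [0,0,3,34,-33,0,-1],
  [0,0,3,34,-33,0,-1],
  [0,0,3,34,-33,0,-1],
  [0,0,3,34,-33,0,-1],
  [0,0,3,34,-33,0,-1],
])

```text
time: 0.9
ee_pos: [0.4582, 0.306, 0.3202]
tcp_rot: [-0.0, -0.002, 1.0, -0.0]
wrist_force: [-0.1, 0.2, 0.6]
width: 0.094
grip_force: 0.0
```

>>> jog_arm([
  [0,0,0,34,-33,0,-1],
  [0,0,0,34,-33,0,-1],
  [0,0,0,34,-33,0,-1],
  [0,0,0,12,-16,0,-1],
  [0,0,0,0,0,0,-1],
  [0,0,0,0,0,0,-1],
])

```text
time: 1.5
ee_pos: [0.5708, 0.1927, 0.3199]
tcp_rot: [-0.001, -0.0, 1.0, 0.0]
wrist_force: [-0.2, -0.2, -1.0]
width: 0.0939
grip_force: 0.0
```

```bash
cat >> h.py <<'E'
from scipy.spatial.transform import Rotation as R
def wrist(name):
    o=get_obs();T=np.eye(4);q=o["tcp_rot"];T[:3,:3]=R.from_quat([q[1],q[2],q[3],q[0]]).as_matrix();T[:3,3]=o["ee_pos"]
    im=cv2.cvtColor(capture("wrist"),cv2.COLOR_RGB2BGR);cv2.imwrite(f"pics/{name}.png",im)
    c=calibration("wrist");E=T@c["mount"];np.savez(f"pics/{name}.npz",E=E)
    print(o["time"],o["ee_pos"],T[:3,1],o["width"]);return im,c,E
E
python3 - <<'E'
from h import *
im,c,E=wrist("w1")
for p in [(.571,.193,.166),(.571,.193,.128),(.571,.193,.086),(.571,.193,.04)]: print(proj(c,p,E))
E
```

```text
1.5 [0.5708 0.1927 0.3199] [-0.0003  1.      0.0007] 0.09390656999484276
[282.1885 204.4641]
[282.2349 195.8683]
[282.2763 188.2052]
[282.313  181.4192]
```

View pics/w1.png

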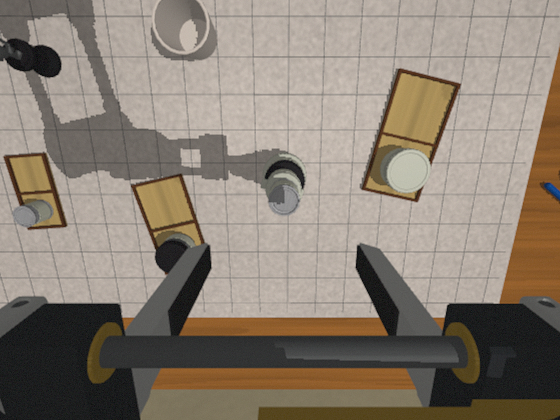

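The wrist view shows the stack nearly under the tool: tin top at about (285,199), jar lid ring at about (285,172). The trays for tub, jar and tin are in view too. I'll crop the stack and re-measure those floors from here.

Run:
```python
from h import *
im=cv2.imread("pics/w1.png");c=calibration("wrist");E=np.load("pics/w1.npz")["E"]
cv2.imwrite("pics/w1c.png",cv2.resize(im[140:230,240:330],None,fx=6,fy=6,interpolation=cv2.INTER_CUBIC))
hsv=cv2.cvtColor(im,cv2.COLOR_BGR2HSV)
for t,(a,b,x,y) in dict(tub=(360,65,465,205),jar=(128,170,210,275),tin=(0,148,70,235)).items():
    H=hsv[b:y,a:x]; wood=((H[...,0]>8)&(H[...,0]<32)&(H[...,1]>90)&(H[...,2]>90)).astype(np.uint8)
    k,l,s,ce=cv2.connectedComponentsWithStats(wood,connectivity=4)
    for i in range(1,k):
        if s[i,4]<150: continue
        cn=cv2.findContours((l==i).astype(np.uint8),0,2)[0][0][:,0]+[a,b]
        w=np.array([ray(c,p,.003,E)[:2] for p in cn]).astype(np.float32)
        r=cv2.minAreaRect(w*1000); print(t,s[i,4],r)
```

```text
tub 3422 ((469.73797607421875, 392.4481201171875), (83.65548706054688, 85.63238525390625), 77.24104309082031)
tub 1196 ((555.1607666015625, 372.7099304199219), (83.93303680419922, 86.07379150390625), 77.28422546386719)
jar 2030 ((614.1160888671875, 3.3260231018066406), (75.21719360351562, 74.02413177490234), 13.367469787597656)
jar 507 ((673.0017700195312, 17.080286026000977), (39.892520904541016, 73.56864929199219), 11.746152877807617)
tin 1162 ((566.4441528320312, -201.21401977539062), (55.29364013671875, 51.93284606933594), 4.322524547576904)
tin 508 ((624.4168701171875, -196.85792541503906), (54.892822265625, 51.7001838684082), 4.411633014678955)
```

View pics/w1c.png

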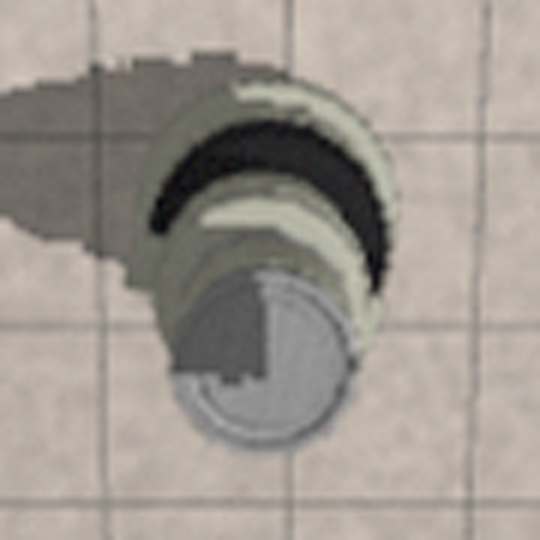

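Run:
```python
from h import *
c=calibration("wrist");E=np.load("pics/w1.npz")["E"]
for p,z in [((284.3,200),.166),((284.7,180.7),.086),((285,175.7),.04)]: print(ray(c,p,z,E))
```

```text
[0.5661 0.1952 0.166 ]
[0.561  0.1961 0.086 ]
[0.5626 0.1969 0.04  ]
```

>>> jog_arm([
  [0,0,0,-5,2,-40,-1],
  [0,0,0,0,0,-40,-1],
  [0,0,0,0,0,-40,-1],
  [0,0,0,0,0,-25,-1],
  [0,0,0,0,0,-12,-1],
  [0,0,0,0,0,0,-0.2],
  [0,0,0,0,0,0,0],
  [0,0,0,0,0,0,0],
])

```text
time: 2.35
ee_pos: [0.5674, 0.1952, 0.1655]
tcp_rot: [0.002, -0.001, 1.0, 0.0]
wrist_force: [0.9, -0.1, -0.0]
width: 0.0736
grip_force: 0.0
```

Run:
```python
from h import *
wrist("w2")
im=cv2.imread("pics/w2.png")[120:320,140:420];cv2.imwrite("pics/w2c.png",cv2.resize(im,None,fx=2.5,fy=2.5))
```

```text
2.35 [0.5674 0.1952 0.1655] [-0.0016  1.      0.0009] 0.07361202624297002
```

View pics/w2c.png

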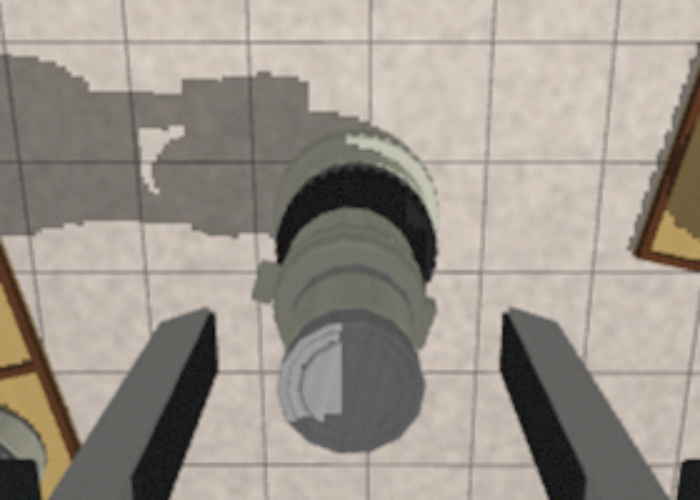

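The tin sits centred between the fingers (crop 351 against a finger midpoint of about 358). Its top centre is at full-frame (280.4,272.4).

Run:
```python
from h import *
c=calibration("wrist");E=np.load("pics/w2.npz")["E"]
for p,z in [((280.4,272.4),.166),((351/2.5+140,238/2.5+120),.128),((356/2.5+140,(165+80)/2.5+120),.086)]: print(ray(c,p,z,E))
```

```text
[0.5647 0.1947 0.166 ]
[0.543  0.1944 0.128 ]
[0.5589 0.1957 0.086 ]
```

>>> jog_arm([
  [0,0,0,0,0,0,0.3],
  [0,0,0,0,0,0,0.5],
  [0,0,0,0,0,0,0.6],
  [0,0,0,0,0,0,0.6],
  [0,0,0,0,0,0,0.6],
])

```text
time: 2.9
ee_pos: [0.5664, 0.1944, 0.1635]
tcp_rot: [0.0, -0.0, 1.0, -0.0]
wrist_force: [-0.2, -1.1, -0.7]
width: 0.0332
grip_force: 30.0
```

>>> jog_arm([
  [0,0,0,0,0,10,1],
  [0,0,0,0,0,25,1],
  [0,0,0,0,0,35,1],
  [0,0,0,0,-15,20,1],
  [0,0,0,0,-35,0,1],
  [0,0,0,0,-45,0,1],
  [0,0,0,0,-45,0,1],
  [0,0,0,0,-45,0,1],
])

```text
time: 3.7
ee_pos: [0.5662, 0.0082, 0.2544]
tcp_rot: [0.001, -0.001, 1.0, 0.0]
wrist_force: [1.0, -0.3, -0.3]
width: 0.0334
grip_force: 30.0
```

>>> jog_arm([
  [0,0,0,0,-45,0,1],
  [0,0,0,0,-45,0,1],
  [0,0,0,0,-45,0,1],
  [0,0,0,2,-40,0,1],
  [0,0,0,0,-25,0,1],
  [0,0,0,0,-10,-10,1],
  [0,0,0,0,0,-40,1],
  [0,0,0,0,0,-40,1],
])

```text
time: 4.5
ee_pos: [0.5689, -0.2002, 0.1632]
tcp_rot: [0.001, -0.0, 1.0, -0.0]
wrist_force: [0.2, -0.5, -1.3]
width: 0.0337
grip_force: 30.0
```

>>> jog_arm([
  [0,0,0,0,0,-30,1],
  [0,0,0,0,0,-30,1],
  [0,0,0,0,0,-20,1],
  [0,0,0,0,0,0,1],
  [0,0,0,0,0,0,1],
])

```text
time: 5.0
ee_pos: [0.5684, -0.1996, 0.0836]
tcp_rot: [-0.0, -0.001, 1.0, 0.0]
wrist_force: [0.4, -0.1, 0.3]
width: 0.0332
grip_force: 30.0
```

Run:
```python
from h import *
im,c,E=wrist("w3");cv2.imwrite("pics/w3c.png",cv2.resize(im[120:380,120:440],None,fx=2,fy=2))
```

```text
5.0 [ 0.5684 -0.1996  0.0836] [-0.0018  1.      0.0007] 0.03324057707559174
```

View pics/w3c.png

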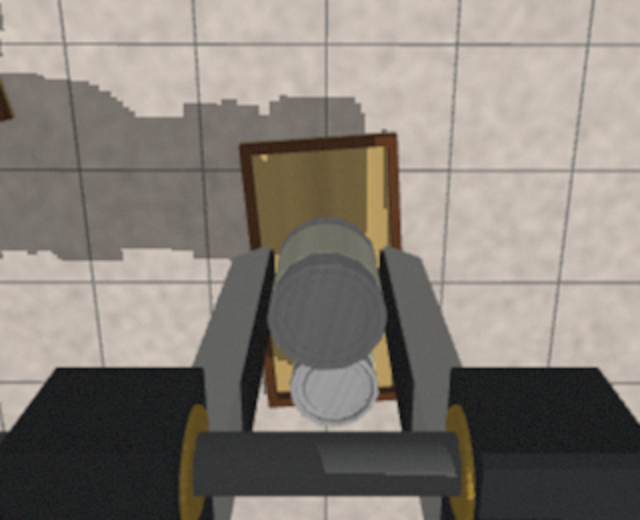

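The tin is held upright over the empty compartment. Its neighbour is at crop (335,388), clear of the fingers. Lowering.

>>> jog_arm([
  [0,0,0,0,-1,-15,1],
  [0,0,0,0,0,-15,1],
  [0,0,0,0,0,-8,1],
  [0,0,0,0,0,-4,1],
  [0,0,0,0,0,-2,1],
  [0,0,0,0,0,0,1],
  [0,0,0,0,0,0,1],
])

```text
time: 5.75
ee_pos: [0.5688, -0.2016, 0.0401]
tcp_rot: [0.001, -0.001, 1.0, -0.0]
wrist_force: [1.0, -0.7, -0.2]
width: 0.0331
grip_force: 30.0
```

>>> jog_arm([
  [0,0,0,0,0,-1,1],
  [0,0,0,0,0,0,1],
  [0,0,0,0,0,0,1],
])

```text
time: 6.05
ee_pos: [0.5684, -0.2014, 0.0386]
tcp_rot: [0.0, -0.001, 1.0, 0.0]
wrist_force: [0.4, -1.1, 0.1]
width: 0.0336
grip_force: 30.0
```

>>> jog_arm([
  [0,0,0,0,0,-1,1],
  [0,0,0,0,0,0,1],
  [0,0,0,0,0,0,0.2],
  [0,0,0,0,0,0,0],
  [0,0,0,0,0,0,-0.2],
  [0,0,0,0,0,0,-0.3],
  [0,0,0,0,0,5,-0.3],
  [0,0,0,0,0,20,-0.3],
])

```text
time: 6.85
ee_pos: [0.5667, -0.2007, 0.061]
tcp_rot: [-0.002, -0.0, 1.0, 0.001]
wrist_force: [-0.3, 0.9, -0.6]
width: 0.0611
grip_force: 0.0
```

>>> jog_arm([
  [0,0,0,0,0,40,-0.3],
  [0,0,0,0,0,50,-0.5],
  [0,0,0,0,15,45,-1],
  [0,0,0,0,45,10,-1],
  [0,0,0,0,45,0,-1],
  [0,0,0,0,45,0,-1],
  [0,0,0,0,45,0,-1],
  [0,0,0,0,45,0,-1],
])

```text
time: 7.65
ee_pos: [0.5681, 0.0403, 0.208]
tcp_rot: [0.0, -0.0, 1.0, 0.0]
wrist_force: [1.2, -0.4, 0.0]
width: 0.0941
grip_force: 0.0
```

>>> jog_arm([
  [0,0,0,0,45,0,-1],
  [0,0,0,-2,45,0,-1],
  [0,0,0,-2,40,0,-1],
  [0,0,0,-2,25,0,-1],
  [0,0,0,0,2,0,-1],
  [0,0,0,0,0,0,-1],
  [0,0,0,0,0,0,-1],
])

```text
time: 8.35
ee_pos: [0.5624, 0.1944, 0.2075]
tcp_rot: [-0.0, -0.0, 1.0, -0.0]
wrist_force: [0.4, -0.3, 0.3]
width: 0.0941
grip_force: 0.0
```

Run:
```python
from h import *
im,c,E=wrist("w4")
p=proj(c,(.564,.195,.128),E).astype(int);print(p)
a=cv2.resize(im[p[1]-50:p[1]+50,p[0]-50:p[0]+50],None,fx=5,fy=5,interpolation=cv2.INTER_CUBIC)
t=cv2.cvtColor(capture("top"),cv2.COLOR_RGB2BGR);b=cv2.resize(t[150:250,325:385],None,fx=5,fy=5)
cv2.imwrite("pics/w4c.png",np.hstack([a,b]))
```

```text
8.35 [0.5624 0.1944 0.2075] [-0.0003  1.     -0.0008] 0.094107771139731
[282 230]
```

View pics/w4c.png

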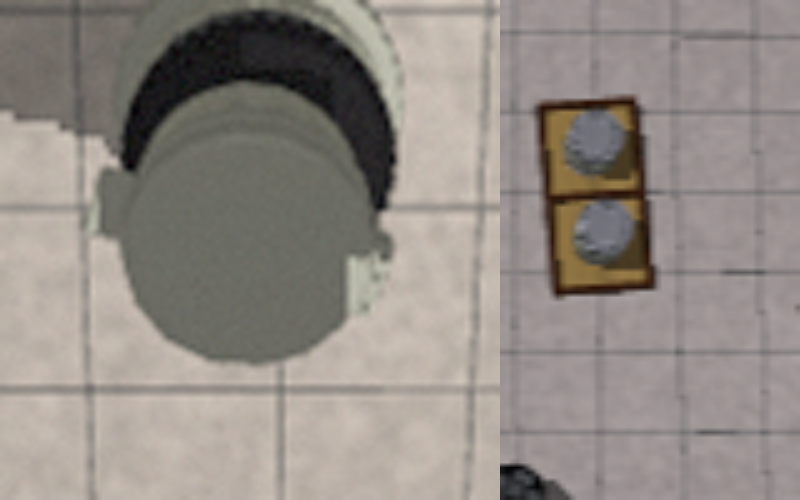

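The left half shows the pot's lid centred at full-frame (281.4,229.2), within 1 mm of (0.564, 0.195). The right half shows the tin standing centred in its compartment. Next the pot: TCP down to z = 0.121.

>>> jog_arm([
  [0,0,0,1,0,-35,-1],
  [0,0,0,0,0,-30,-1],
  [0,0,0,0,0,-15,-1],
  [0,0,0,0,0,-6,-0.5],
  [0,0,0,0,0,0,-0.2],
  [0,0,0,0,0,0,0],
  [0,0,0,0,0,0,0.2],
  [0,0,0,0,0,0,0.4],
])

```text
time: 9.25
ee_pos: [0.564, 0.1956, 0.1226]
tcp_rot: [0.001, -0.001, 1.0, 0.0]
wrist_force: [0.6, 0.5, 1.3]
width: 0.0573
grip_force: 0.0
```

>>> jog_arm([
  [0,0,0,0,0,0,0.6],
  [0,0,0,0,0,0,1],
])

```text
time: 9.45
ee_pos: [0.5635, 0.1954, 0.122]
tcp_rot: [0.0, -0.001, 1.0, -0.0]
wrist_force: [-0.1, -1.1, 1.8]
width: 0.0439
grip_force: 30.0
```

>>> jog_arm([
  [0,0,0,0,0,10,1],
  [0,0,0,0,0,30,1],
  [0,0,0,0,0,40,1],
  [0,0,0,0,-15,20,1],
  [0,0,0,-8,-35,0,1],
  [0,0,0,-10,-44,0,1],
  [0,0,0,-10,-44,0,1],
  [0,0,0,-10,-44,0,1],
])

```text
time: 10.25
ee_pos: [0.5248, 0.0124, 0.2223]
tcp_rot: [0.001, -0.001, 1.0, 0.0]
wrist_force: [-0.3, -0.3, -1.2]
width: 0.0438
grip_force: 30.0
```

>>> jog_arm([
  [0,0,0,-10,-44,0,1],
  [0,0,0,-10,-44,0,1],
  [0,0,0,-10,-44,0,1],
  [0,0,0,-10,-44,0,1],
  [0,0,0,-10,-44,0,1],
  [0,0,0,-10,-44,0,1],
  [0,0,0,-10,-44,0,1],
  [0,0,0,-10,-40,0,1],
])

```text
time: 11.05
ee_pos: [0.4448, -0.3364, 0.2222]
tcp_rot: [0.0, -0.0, 1.0, -0.0]
wrist_force: [0.6, 0.2, -0.2]
width: 0.0435
grip_force: 30.0
```

>>> jog_arm([
  [0,0,0,-7,-30,0,1],
  [0,0,0,-4,-15,0,1],
  [0,0,0,0,0,-20,1],
  [0,0,0,0,0,-40,1],
  [0,0,0,0,0,-40,1],
  [0,0,0,0,0,-30,1],
  [0,0,0,0,0,0,1],
  [0,0,0,0,0,0,1],
])

```text
time: 11.85
ee_pos: [0.4349, -0.379, 0.0921]
tcp_rot: [0.0, -0.001, 1.0, 0.0]
wrist_force: [0.4, -1.2, -0.0]
width: 0.0433
grip_force: 30.0
```

Run:
```python
from h import *
im,c,E=wrist("w5");print(get_obs()["q"])
hsv=cv2.cvtColor(im,cv2.COLOR_BGR2HSV);H=hsv
wood=((H[...,0]>8)&(H[...,0]<32)&(H[...,1]>90)&(H[...,2]>60)).astype(np.uint8);wood[330:]=0
print(proj(c,(.434,-.380,.003),E))
k,l,s,ce=cv2.connectedComponentsWithStats(wood,connectivity=4)
for i in range(1,k):
    if s[i,4]<300: continue
    cn=cv2.findContours((l==i).astype(np.uint8),0,2)[0][0][:,0]
    w=np.array([ray(c,p,.003,E)[:2] for p in cn]).astype(np.float32)
    print(s[i],cv2.minAreaRect(w*1000))
cv2.imwrite("pics/w5c.png",cv2.resize(im[80:400,80:480],None,fx=1.5,fy=1.5))
```

```text
11.85 [ 0.4349 -0.379   0.0921] [-0.0017  1.      0.0005] 0.04331358082222188
[-0.8379  0.3864  1.7042  0.0004  1.0485 -2.4105]
[280.6242 223.4069]
[   0   19   73  311 9924] ((411.32562255859375, -608.5057983398438), (62.98308181762695, 258.00567626953125), 89.97465515136719)
[ 235  174   94   83 4104] ((432.14459228515625, -378.71124267578125), (68.02259826660156, 69.22179412841797), 12.602396011352539)
```

View pics/w5c.png

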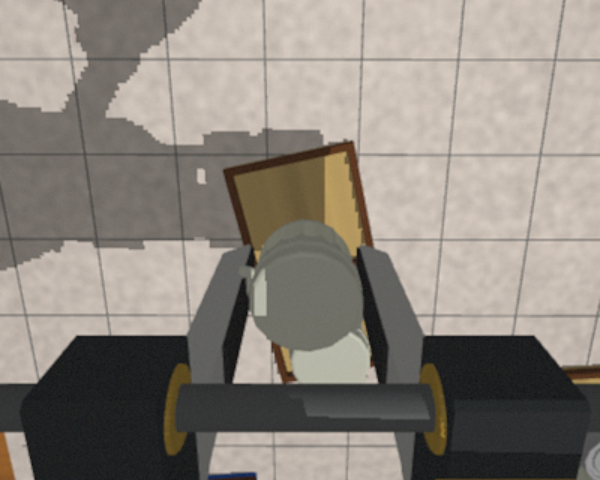

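The pot is held upright over the empty compartment of its tray, and the position agrees within 2 mm. Lowering.

>>> jog_arm([
  [0,0,0,-1,-1,-20,1],
  [0,0,0,0,0,-18,1],
  [0,0,0,0,0,-8,1],
  [0,0,0,0,0,-4,1],
  [0,0,0,0,0,-2,1],
  [0,0,0,0,0,0,1],
  [0,0,0,0,0,0,1],
])

```text
time: 12.6
ee_pos: [0.4338, -0.3808, 0.0403]
tcp_rot: [0.001, -0.001, 1.0, -0.0]
wrist_force: [-0.2, -0.7, 0.0]
width: 0.0436
grip_force: 30.0
```

>>> jog_arm([
  [0,0,0,0,0,-1,1],
  [0,0,0,0,0,-1,1],
  [0,0,0,0,0,0,1],
  [0,0,0,0,0,0,1],
])

```text
time: 13.0
ee_pos: [0.4337, -0.3808, 0.0389]
tcp_rot: [0.001, -0.001, 1.0, -0.0]
wrist_force: [-0.8, 1.1, 7.7]
width: 0.0436
grip_force: 30.0
```

>>> jog_arm([
  [0,0,0,0,0,0,0],
  [0,0,0,0,0,0,-0.2],
  [0,0,0,0,0,0,-0.4],
  [0,0,0,0,0,0,-0.5],
  [0,0,0,0,0,5,-0.5],
  [0,0,0,0,0,25,-0.5],
  [0,0,0,0,0,50,-0.5],
  [0,0,0,0,0,50,-0.5],
])

```text
time: 13.8
ee_pos: [0.4328, -0.3798, 0.1683]
tcp_rot: [-0.001, -0.001, 1.0, 0.001]
wrist_force: [1.0, -1.5, -0.6]
width: 0.0707
grip_force: 0.0
```

>>> jog_arm([
  [0,0,0,10,45,0,-1],
  [0,0,0,10,46,0,-1],
  [0,0,0,10,46,0,-1],
  [0,0,0,10,46,0,-1],
  [0,0,0,10,46,0,-1],
  [0,0,0,10,46,0,-1],
  [0,0,0,10,46,0,-1],
  [0,0,0,10,46,0,-1],
])

```text
time: 14.6
ee_pos: [0.5135, -0.0116, 0.168]
tcp_rot: [0.0, -0.0, 1.0, -0.0]
wrist_force: [1.4, -0.2, 0.7]
width: 0.0938
grip_force: 0.0
```

>>> jog_arm([
  [0,0,0,10,46,0,-1],
  [0,0,0,10,46,0,-1],
  [0,0,0,10,46,0,-1],
  [0,0,0,10,46,0,-1],
  [0,0,0,7,25,0,-1],
  [0,0,0,0,0,0,-1],
  [0,0,0,0,0,0,-1],
])

```text
time: 15.3
ee_pos: [0.5599, 0.1956, 0.1673]
tcp_rot: [-0.0, -0.001, 1.0, -0.0]
wrist_force: [-0.4, -0.4, 0.5]
width: 0.0942
grip_force: 0.0
```

Run:
```python
from h import *
im,c,E=wrist("w6")
p=proj(c,(.561,.196,.086),E).astype(int);print(p)
a=cv2.resize(im[p[1]-50:p[1]+50,p[0]-50:p[0]+50],None,fx=5,fy=5,interpolation=cv2.INTER_CUBIC)
t=cv2.cvtColor(capture("top"),cv2.COLOR_RGB2BGR);b=cv2.resize(t[180:280,375:435],None,fx=5,fy=5)
cv2.imwrite("pics/w6c.png",np.hstack([a,b]))
g=cv2.cvtColor(im,cv2.COLOR_BGR2GRAY)
m=(g<60).astype(np.uint8); m[:p[1]-50]=0;m[p[1]+60:]=0;m[:,:p[0]-55]=0;m[:,p[0]+55:]=0
cn=max(cv2.findContours(m,0,2)[0],key=cv2.contourArea);e=cv2.minEnclosingCircle(cn);print(e,cv2.boundingRect(cn))
print(ray(c,e[0],.086,E))
```

```text
15.3 [0.5599 0.1956 0.1673] [-0.0025  1.     -0.0009] 0.09418690805335796
[282 228]
((281.81842041015625, 225.80715942382812), 31.88198471069336) (251, 194, 63, 64)
[0.5584 0.1955 0.086 ]
```

View pics/w6c.png

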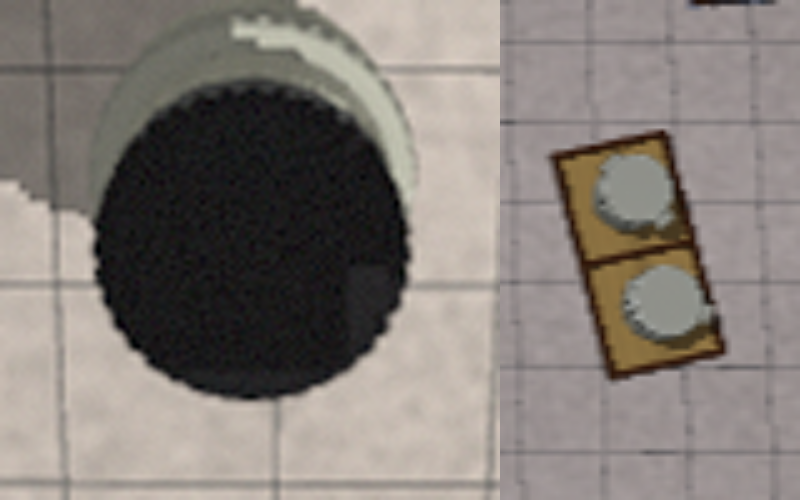

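Left: the jar lid is a black disc centred at full-frame (281.8,225.8), directly under the TCP. Right: the pot stands in its compartment. Next the jar: TCP down to z = 0.077.

>>> jog_arm([
  [0,0,0,0,0,-35,-1],
  [0,0,0,0,0,-30,-1],
  [0,0,0,0,0,-15,-1],
  [0,0,0,0,0,-8,-1],
  [0,0,0,0,0,-3,-0.5],
  [0,0,0,0,0,0,-0.2],
  [0,0,0,0,0,0,0],
  [0,0,0,0,0,0,0.3],
])

```text
time: 16.2
ee_pos: [0.561, 0.1956, 0.0775]
tcp_rot: [0.001, -0.001, 1.0, 0.0]
wrist_force: [0.1, 0.0, -0.2]
width: 0.0648
grip_force: 0.0
```

>>> jog_arm([
  [0,0,0,0,0,0,1],
  [0,0,0,0,0,0,1],
])

```text
time: 16.4
ee_pos: [0.5607, 0.1955, 0.0771]
tcp_rot: [0.001, -0.001, 1.0, -0.0]
wrist_force: [0.1, -2.2, 1.7]
width: 0.0533
grip_force: 30.0
```

>>> jog_arm([
  [0,0,0,0,0,10,1],
  [0,0,0,0,0,30,1],
  [0,0,0,4,-15,35,1],
  [0,0,0,10,-35,5,1],
  [0,0,0,12,-42,0,1],
  [0,0,0,12,-42,0,1],
  [0,0,0,10,-36,0,1],
  [0,0,0,6,-22,0,1],
])

```text
time: 17.2
ee_pos: [0.6149, 0.0009, 0.157]
tcp_rot: [0.0, 0.0, 1.0, -0.0]
wrist_force: [0.3, 0.3, -1.1]
width: 0.0536
grip_force: 30.0
```

>>> jog_arm([
  [0,0,0,0,0,-20,1],
  [0,0,0,0,0,-35,1],
  [0,0,0,0,0,-20,1],
  [0,0,0,0,0,0,1],
  [0,0,0,0,0,0,1],
])

```text
time: 17.7
ee_pos: [0.6146, 0.0037, 0.0819]
tcp_rot: [0.0, -0.001, 1.0, 0.0]
wrist_force: [-0.3, -0.1, -1.2]
width: 0.0538
grip_force: 30.0
```

Run:
```python
from h import *
im,c,E=wrist("w7")
cv2.imwrite("pics/w7c.png",cv2.resize(im[80:400,80:480],None,fx=1.5,fy=1.5))
```

```text
17.7 [0.6146 0.0037 0.0819] [-0.0012  1.      0.0002] 0.05378819940154622
```

View pics/w7c.png

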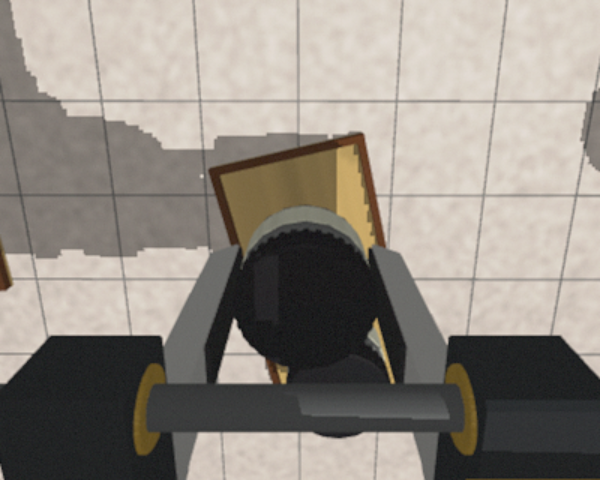

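The jar is held upright over the empty plywood jar compartment. Lowering.

>>> jog_arm([
  [0,0,0,0,0,-20,1],
  [0,0,0,0,0,-12,1],
  [0,0,0,0,0,-5,1],
  [0,0,0,0,0,-2,1],
  [0,0,0,0,0,-1,1],
  [0,0,0,0,0,0,1],
  [0,0,0,0,0,0,1],
])

```text
time: 18.45
ee_pos: [0.6147, 0.0035, 0.042]
tcp_rot: [0.0, -0.001, 1.0, -0.0]
wrist_force: [-0.3, -0.2, -1.4]
width: 0.0534
grip_force: 30.0
```

>>> jog_arm([
  [0,0,0,0,0,-1,1],
  [0,0,0,0,0,-1,1],
  [0,0,0,0,0,0,1],
  [0,0,0,0,0,0,1],
])

```text
time: 18.85
ee_pos: [0.6146, 0.0036, 0.0401]
tcp_rot: [0.0, -0.001, 1.0, -0.0]
wrist_force: [-0.5, 0.4, 3.7]
width: 0.0537
grip_force: 30.0
```

>>> jog_arm([
  [0,0,0,0,0,0,0],
  [0,0,0,0,0,0,-0.3],
  [0,0,0,0,0,0,-0.5],
  [0,0,0,0,0,0,-0.6],
  [0,0,0,0,0,5,-0.6],
  [0,0,0,0,0,25,-0.6],
  [0,0,0,0,0,40,-0.6],
  [0,0,0,0,0,30,-0.6],
])

```text
time: 19.65
ee_pos: [0.6148, 0.0035, 0.1414]
tcp_rot: [0.001, -0.001, 1.0, -0.0]
wrist_force: [0.6, -0.1, 1.4]
width: 0.075
grip_force: 0.0
```

>>> jog_arm([
  [0,0,0,-12,40,0,-1],
  [0,0,0,-13,45,0,-1],
  [0,0,0,-13,45,0,-1],
  [0,0,0,-10,40,0,-1],
  [0,0,0,-5,22,0,-1],
  [0,0,0,0,0,0,-1],
  [0,0,0,0,0,0,-1],
])

```text
time: 20.35
ee_pos: [0.5614, 0.1955, 0.1397]
tcp_rot: [0.0, -0.001, 1.0, -0.0]
wrist_force: [-0.1, 0.2, 0.3]
width: 0.0941
grip_force: 0.0
```

Run:
```python
from h import *
im,c,E=wrist("w8")
p=proj(c,(.562,.196,.04),E).astype(int);print(p)
a=cv2.resize(im[p[1]-60:p[1]+60,p[0]-60:p[0]+60],None,fx=4,fy=4,interpolation=cv2.INTER_CUBIC)
t=cv2.cvtColor(capture("top"),cv2.COLOR_RGB2BGR);b=cv2.resize(t[120:216,245:310],None,fx=5,fy=5)
cv2.imwrite("pics/w8c.png",np.hstack([a,b[:480]]))
```

```text
20.35 [0.5614 0.1955 0.1397] [-0.0025  1.     -0.0007] 0.0940873482136688
[282 221]
```

View pics/w8c.png

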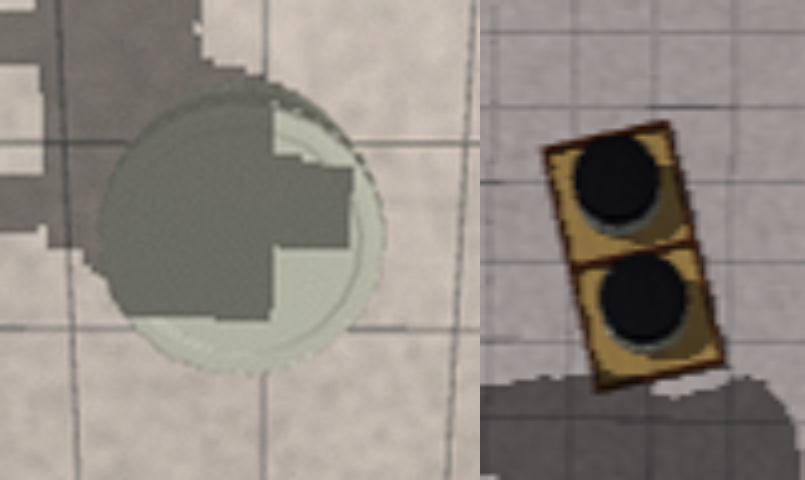

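Left: the tub's lid is centred at full-frame (282.2,219.5), under the TCP to about 1 mm. Right: the jar stands in its compartment. Next the tub: TCP down to z = 0.037.

>>> jog_arm([
  [0,0,0,0,0,-35,-1],
  [0,0,0,0,0,-35,-1],
  [0,0,0,0,0,-20,-1],
  [0,0,0,0,0,-10,-1],
  [0,0,0,0,0,-3,-1],
  [0,0,0,0,0,0,-0.6],
  [0,0,0,0,0,0,-0.2],
  [0,0,0,0,0,0,0.2],
])

```text
time: 21.25
ee_pos: [0.5623, 0.1957, 0.0377]
tcp_rot: [0.001, -0.0, 1.0, 0.0]
wrist_force: [-0.1, 0.1, 0.4]
width: 0.0731
grip_force: 0.0
```

>>> jog_arm([
  [0,0,0,0,0,0,1],
  [0,0,0,0,0,0,1],
])

```text
time: 21.45
ee_pos: [0.5618, 0.1955, 0.0374]
tcp_rot: [0.001, -0.001, 1.0, -0.0]
wrist_force: [0.6, -0.8, 4.1]
width: 0.0635
grip_force: 30.0
```

>>> jog_arm([
  [0,0,0,0,0,10,1],
  [0,0,0,0,0,30,1],
  [0,0,0,-5,10,35,1],
  [0,0,0,-15,32,5,1],
  [0,0,0,-18,40,0,1],
  [0,0,0,-18,40,0,1],
  [0,0,0,-18,40,0,1],
  [0,0,0,-11,24,0,1],
])

```text
time: 22.25
ee_pos: [0.4745, 0.3843, 0.117]
tcp_rot: [-0.0, -0.001, 1.0, 0.001]
wrist_force: [0.6, -0.5, -0.8]
width: 0.0634
grip_force: 30.0
```

>>> jog_arm([
  [0,0,0,-6,11,-5,1],
  [0,0,0,0,0,-20,1],
  [0,0,0,0,0,-15,1],
  [0,0,0,0,0,0,1],
  [0,0,0,0,0,0,1],
])

```text
time: 22.75
ee_pos: [0.4705, 0.3919, 0.0764]
tcp_rot: [-0.0, -0.0, 1.0, -0.0]
wrist_force: [0.4, -0.3, -1.5]
width: 0.0637
grip_force: 30.0
```

Run:
```python
from h import *
im,c,E=wrist("w9")
cv2.imwrite("pics/w9c.png",cv2.resize(im[80:400,80:480],None,fx=1.5,fy=1.5))
```

```text
22.75 [0.4705 0.3919 0.0764] [-0.0004  1.     -0.0006] 0.06371510994674846
```

View pics/w9c.png

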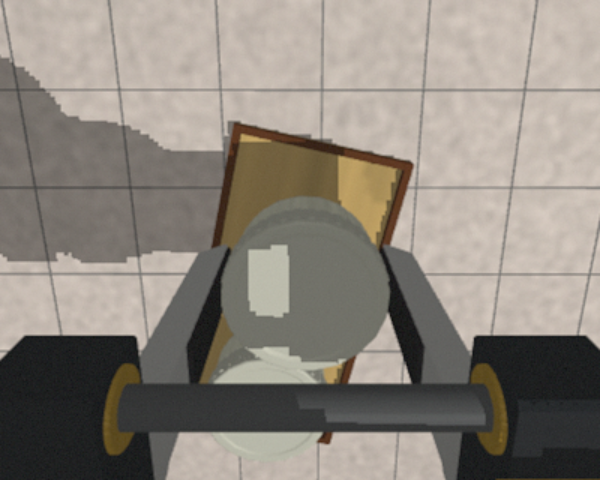

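The tub is held upright over its empty compartment. Lowering.

>>> jog_arm([
  [0,0,0,0,0,-18,1],
  [0,0,0,0,0,-10,1],
  [0,0,0,0,0,-4,1],
  [0,0,0,0,0,-2,1],
  [0,0,0,0,0,-1,1],
  [0,0,0,0,0,0,1],
  [0,0,0,0,0,0,1],
])

```text
time: 23.5
ee_pos: [0.4706, 0.3928, 0.042]
tcp_rot: [0.0, -0.001, 1.0, 0.0]
wrist_force: [-0.3, 0.2, -1.1]
width: 0.0633
grip_force: 30.0
```

>>> jog_arm([
  [0,0,0,0,0,-1,1],
  [0,0,0,0,0,0,1],
  [0,0,0,0,0,0,1],
])

```text
time: 23.8
ee_pos: [0.4703, 0.3926, 0.0405]
tcp_rot: [0.0, -0.001, 1.0, 0.0]
wrist_force: [0.4, 0.1, -1.5]
width: 0.0636
grip_force: 30.0
```

>>> jog_arm([
  [0,0,0,0,0,-1,1],
  [0,0,0,0,0,0,1],
  [0,0,0,0,0,0,-0.1],
  [0,0,0,0,0,0,-0.5],
  [0,0,0,0,0,0,-0.7],
  [0,0,0,0,0,0,-0.8],
  [0,0,0,0,0,10,-0.8],
  [0,0,0,0,0,30,-0.8],
])

```text
time: 24.6
ee_pos: [0.4685, 0.3913, 0.0775]
tcp_rot: [-0.003, -0.001, 1.0, -0.002]
wrist_force: [-0.4, 0.1, 0.8]
width: 0.085
grip_force: 0.0
```

>>> jog_arm([
  [0,0,0,0,0,50,-0.8],
  [0,0,0,0,0,50,-0.8],
  [0,0,0,0,0,50,-0.8],
  [0,0,0,-40,0,20,-0.8],
  [0,0,0,-45,0,0,-0.8],
  [0,0,0,-45,0,0,-0.8],
  [0,0,0,0,0,0,-0.8],
  [0,0,0,0,0,0,-0.8],
])

```text
time: 25.4
ee_pos: [0.3399, 0.3927, 0.2506]
tcp_rot: [0.001, -0.001, 1.0, 0.001]
wrist_force: [0.6, 0.7, 0.4]
width: 0.0845
grip_force: 0.0
```

Run:
```python
from h import *
t=cv2.cvtColor(capture("top"),cv2.COLOR_RGB2BGR);c=calibration("top")
for p,r,h in [((.470,.3922),32,40),((.6145,.003),27,46),((.434,-.380),22,42),((.5665,-.2012),17,38)]:
    q=proj(c,(*p,.003+h/1000),c["extrinsics"]);cv2.circle(t,tuple(int(round(v*16)) for v in q),16,(0,0,255),-1,8,4)
cv2.imwrite("pics/end.png",cv2.resize(t[120:280,120:440],None,fx=2.5,fy=2.5,interpolation=cv2.INTER_NEAREST))
```

```text
(no output)
```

View pics/end.png

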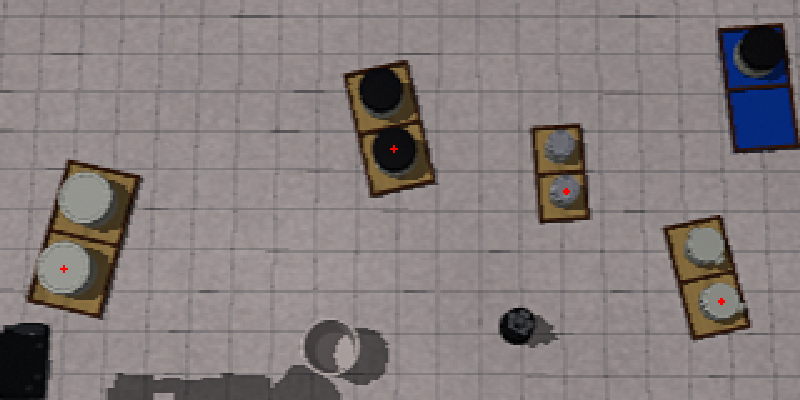

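All four containers stand with their lids on the predicted centres, marked in red. The cup, figure and blue tray look untouched.

```bash
python3 -c "
from station import *
print(sign_off())"
```

```text
the job is handed in; nothing more can be done
None
```

I put the tub, jar, pot and tin upright in the empty compartments of their own trays and handed the job in at about 25 s; the final top view showed them centred, but the sign-off gave no verdict.

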